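# Nest a filter funnel in its sprung seat and cover it

### The job

Set up the filter: take the white funnel out of its blue holder, nest its cone upright in the tapered orange seat of the grey receiver and, once it has centred itself, push it down with about 12 newtons for about a second to make the joint tight (never push with more than 20). Leave it standing there and put the green cover squarely on the funnel, plug down in its cup. Leave the two dropper bottles and the petri dish alone.

Things in the scene. Friction and masses are not known exactly. Their poses are not given: they have to be found in the camera images.
- receiver: Fixed grey round filter receiver: foot 92 mm across, housing 82 mm across, 50 mm high, short steel spout at its side (to -x at yaw 0). Origin: centre of its underside, on the desk; z up. From its open top stands an orange sleeve 58 mm across whose mouth is the tapered seat: bore 48 mm across at the top edge, narrowing to 24 mm at 24 mm depth, open below; same taper as the funnel.
- seat_low (a point): Point fixed on the receiver's axis, 62 mm above the desk: lowest place of the seat's top edge. The seat itself is NOT measured: a height screw leaves its top edge anywhere from here to seat_high, and it floats sideways, resting up to 4.5 mm off the axis in x and in y; about 1 N pushes it across, so it centres itself on a cone that enters it.
- seat_high (a point): Point fixed on the receiver's axis, 82 mm above the desk: highest place of the seat's top edge. The seat is sprung: under a push it begins to sink at about 3 N, then 1 mm per further 2 N (at most 12 mm), and rises again when eased; the screw does not give. The joint is tight after at least 8 N (aim at 12 N) for half a second; over 20 N damages it.
- funnel: Loose white filter funnel, 0.12 kg nominal, waiting cone down in its blue holder. Origin: centre of the small lower end of the cone; z up along its axis. Height 80 mm: cone 18 mm across at z=0 widening to 54 mm at z=36, then a straight round cup 60 mm across from z=39 to 80 mm (grip it across the outside here), inside 52 mm across and 36 mm deep. Fully nested with the seat unpushed, z=30 mm of the funnel is level with the seat's top edge.
- holder: Fixed blue storage ring, 80 mm foot, 48 mm high with a 40 mm bore at its top in which the funnel stands, the funnel's origin 25 mm above the desk. Origin: centre of its underside.
- cover: Loose green round cover, 0.06 kg nominal, standing on its plug on the desk. Origin: centre of its underside; z up. Plug tapering from 43 mm across at z=0 to 49 mm at z=10 (it nests in the funnel's cup), disc 66 mm across from z=10 to 15, round upright knob 18 mm across from z=15 to 55 mm. Seated on the funnel, its origin lies 70 mm above the funnel's origin and the disc's underside rests on the funnel's rim.
- stain_violet: Bystander: dropper bottle, dark violet, black cap, 32x32x99 mm. Origin: centre of its underside. Not part of the job.
- iodine: Bystander: dropper bottle, brown, black cap, 32x32x99 mm. Origin: centre of its underside. Not part of the job.
- petri_2: Bystander: petri dish with pink medium, 61x61x16 mm. Origin: centre of its underside. Not part of the job.
There are look-alikes about, which are no part of the job. Leave any red look-alike of the funnel alone. Several things have the shape of the cover; the one meant has the colours described above.

How it is judged:
By the outcome, as a careful person would: the job done as asked, in the order asked, and still so for the second after the job is handed in, with the robot touching nothing.
It also fails if it takes over 72 s, if anything falls off the work surface, if the arm or the gripper's body presses on something with over 40 N, if the wrist force passes 120 N, or if a joint passes its speed limit or range.

### The arm

A 7-joint arm with a two-finger parallel gripper is mounted at the origin on a cart in front of the work surface, level with it; the furniture and walls round the work are solid. World frame = base frame: x ahead of the robot, y to its left, z up, the work surface at z = 0. Lengths are in m, angles in rad, forces in N, time in s.
With the tool pointing down it reaches from about 0.425 to 0.95 m from the base axis. Payload 16.7 kg.
Tool frame: the origin (TCP) lies at the very end of the fingers, on their centre line; the grasp point (between the pads) lies 19 mm behind it; z points along the fingers, y is the direction in which the jaws open and shut (so a half turn about z gives the same grasp; the last joint's range is limited). The gripper opens to 94 mm and grips with 3 to 60 N. Pads are 16 mm wide; open, the fingers measure 119 mm over their backs; the gripper's body (75 mm by 177 mm) begins 78 mm behind the grasp point.
Start: joints at [1.01, 0.426, 0.074, 1.606, -0.034, 1.111, -0.067], TCP at [0.27, -0.619, 0.205] pointing down, gripper open.
Joint ranges: [-2.85, 2.85], [-0.5, 2.14], [-1.23, 1.37], [0.21, 2.46], [-1.02, 4.16], [0.16, 2.05], [-2.73, 2.73]. Speed limits (rad/s): [1.89, 1.89, 2.39, 2.39, 3.01, 3.01, 3.01].

### API

Orientations are given as a 3x3 rotation matrix whose columns are the frame's x, y, z axes.
In Python, from rig import get_state, get_image, hand_in gives the robot as it stands.
- The arm moves only by the shell command python3 -m pendant 'ROWS' [OPENING]. ROWS is JSON, one flat list of numbers, 4 for each row, row after row: the shift along the tool's x, y, z in m, then the turn about the tool's z in rad. A call has 1 to 5 rows; each row is the pose to reach, as a shift and turn from the pose commanded when the call began, along the tool's axes at that moment; what a row does not reach only later rows make up. A row lasts 1/10 s, in which the tool goes at most 50 mm and 8.59 degrees, less where a joint would pass 70% of its speed; a pose out of reach is approached as far as the arm can. A call with a gripper value outside its range is refused whole. OPENING is the closure, from 0 (fully open) to 1 (shut), set as the call begins (- or left out, the last holds). The fingers move at their own pace and stop on an object; the grip force is fixed at half the most. Time passes only in rows, so rows that repeat a pose let the fingers close. It gives the time, the measured TCP pose, the force and the opening at its end, in the units of the state.
- get_state(): the state, without advancing time (a new reading comes with each control period).
- get_image(name): name is "scene" or "top" or "wrist"; returns a dict with "frame" (420x560x3 uint8, red, green, blue), "range_z" (420x560 float32, m along the optical axis (not along the pixel's ray), 0 where there is no reading), "camera_matrix" (3x3 intrinsics, pixels), "pose" (4x4, takes a point from camera to world coordinates); the wrist camera has in their place "T_tool_cam" (4x4, takes a point from camera to tool coordinates, whose origin is the TCP and whose axes are the flange's). Camera axes: x right, y up, looking along -z (the intrinsics and any distortion apply to the point x, -y, -z); pixel columns grow to the right and rows downward; lengths in m; the calibration is good to about 2 mm. A picture is of the moment at which its call begins: read the wrist's pose just before it.
- hand_in(): hands the job in, once; it reports no verdict.
The state is a dict: "time_s": time; "joint_pos": joint angles; "joint_vel": joint speeds; "tau": joint torques, N m; "eef_pos": TCP position; "orientation": TCP orientation; "contact_force": force on the tool from outside, world axes, zero at the start; "moment": the same for the moment, N m; "opening": opening from 0.0 (shut) to 1.0 (fully open).
Only numpy, scipy, OpenCV 4.12 (cv2) and the standard library are available. Lean on these libraries where they do the work, as an engineer would, in place of code of your own. Each camera call takes 0.05 s, during which the arm holds its last target. There are 200 camera calls.

## Working session

There is one attempt and no reset: what is moved stays moved. The work goes in short steps, Python scripts to look and compute and a shell command to move; the robot and the scene stay as the last step left them, time stands still between calls to the robot, and variables do not carry over. Pictures are saved under pics/ and viewed, on a budget of 10 in all, crops included, one or two more only if the job needs it, and the job is handed in when it is done.

```bash
mkdir -p pics; ls
cat > h.py <<'E'
import numpy as np, cv2
from rig import get_state, get_image
def save(im,n): cv2.imwrite('pics/'+n,cv2.cvtColor(im,cv2.COLOR_RGB2BGR))
def cloud(d,T=None):
    K=d['camera_matrix'];z=d['range_z'];h,w=z.shape
    u,v=np.meshgrid(np.arange(w),np.arange(h))
    p=np.stack([(u-K[0,2])/K[0,0]*z,-(v-K[1,2])/K[1,1]*z,-z],-1)
    T=d['pose'] if T is None else T
    return p@T[:3,:3].T+T[:3,3]
def wristT(s,d):
    T=np.eye(4);T[:3,:3]=np.array(s['orientation']);T[:3,3]=s['eef_pos'];return T@d['T_tool_cam']
E
python3 - <<'E'
from h import *
s=get_state();print({k:np.round(v,3).tolist() for k,v in s.items()})
for n in('scene','top'):
    d=get_image(n);np.savez(n+'.npz',**d);save(d['frame'],n+'.png');print(n,[k for k in d],d['camera_matrix'].tolist(),np.round(d['pose'],3).tolist())
E
```

```text
pics
{'time_s': 0.0, 'joint_pos': [1.01, 0.427, 0.074, 1.607, -0.034, 1.111, -0.067], 'joint_vel': [-0.0, 0.001, -0.0, 0.002, 0.001, -0.001, -0.001], 'tau': [0.002, -93.584, 3.667, -45.419, -0.049, 0.02, 0.0], 'eef_pos': [0.269, -0.618, 0.205], 'orientation': [[0.917, 0.399, -0.001], [0.399, -0.917, 0.001], [-0.0, -0.001, -1.0]], 'contact_force': [0.097, -0.538, -0.294], 'moment': [-0.013, 0.0, 0.037], 'opening': 1.0}
scene ['frame', 'range_z', 'camera_matrix', 'pose'] [[534.5939709096538, 0.0, 274.96129015979494], [0.0, 534.5939709096538, 203.86656053545647], [0.0, 0.0, 1.0]] [[0.851, 0.228, -0.473, -0.091], [-0.525, 0.37, -0.766, -1.264], [0.0, 0.901, 0.434, 0.67], [0.0, 0.0, 0.0, 1.0]]
top ['frame', 'range_z', 'camera_matrix', 'pose'] [[383.794097688535, 0.0, 276.7717026051393], [0.0, 383.794097688535, 205.5798432841546], [0.0, 0.0, 1.0]] [[-0.013, 0.994, -0.109, 0.457], [-1.0, -0.015, -0.018, -0.2], [-0.019, 0.108, 0.994, 0.915], [0.0, 0.0, 0.0, 1.0]]
```

View pics/top.png

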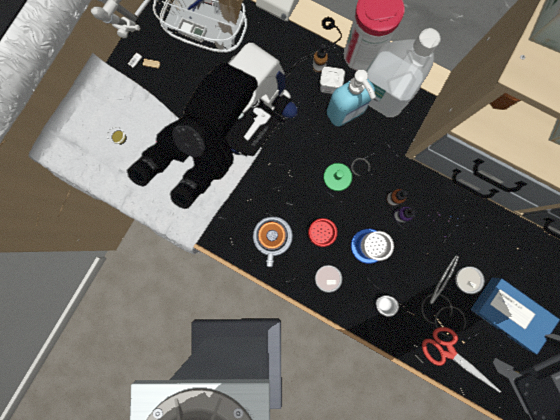

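View pics/scene.png

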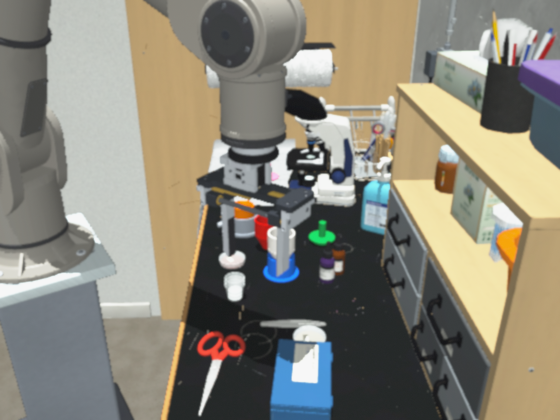

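Top view: receiver with orange seat at (272,236), red look-alike funnel at (322,233), white funnel at (377,246) in its blue holder (367,246), green cover at (338,177), bottles at (397,197) and (404,214), pink dish at (328,279). In the scene view, the green cover stands knob up at (321,235) and the funnel at (281,250), behind the fingers.

```bash
cat > m.py <<'E'
from h import *
d=dict(np.load('top.npz'));P=cloud(d);f=d['frame'];hsv=cv2.cvtColor(f,cv2.COLOR_RGB2HSV)
H,S,V=[hsv[...,i].astype(int) for i in range(3)]
def rep(n,m,box):
    b=np.zeros_like(m);x0,y0,x1,y1=box;b[y0:y1,x0:x1]=True;m=m&b
    q=P[m&(d['range_z']>0)];v,u=np.nonzero(m)
    zt=np.percentile(q[:,2],95)
    print(n,m.sum(),'px',u.min(),u.max(),v.min(),v.max(),'med',np.round(np.median(q,0),3),'ztop',round(zt,3))
    for lo,hi in((-.005,.007),(.007,.02),(.02,.045),(.045,.06),(.06,.09),(.09,.13)):
        k=q[(q[:,2]>lo)&(q[:,2]<=hi)]
        if len(k)>8: print('   z',lo,hi,len(k),'mid',np.round((k.min(0)+k.max(0))/2,4),'size',np.round(np.ptp(k,axis=0),3))
rep('green',(H>40)&(H<90)&(S>100)&(V>60),(310,150,360,200))
rep('orange',(H<20)&(S>120)&(V>80),(245,210,295,255))
rep('greyrec',(V>90)&(S<60),(245,210,300,270))
rep('funnel',(V>110)&(S<60),(355,225,400,265))
rep('holder',(H>100)&(H<130)&(S>120),(345,225,400,270))
rep('red',((H<8)|(H>172))&(S>120)&(V>60),(300,215,345,250))
rep('petri',(V>110),(310,262,345,296))
rep('bottles',(P[...,2]>.03),(383,185,416,226))
rep('cup',(P[...,2]>.01),(372,290,402,320))
crops=[]
a=dict(np.load('scene.npz'))['frame'][185:305,215:375]
b=f[150:270,250:410]
save(np.hstack([cv2.resize(a,None,fx=2.5,fy=2.5,interpolation=3),cv2.resize(b,None,fx=2.5,fy=2.5,interpolation=3)]),'crop.png')
E
python3 m.py
```

```text
green 599 px 323 352 163 190 med [ 0.624 -0.328  0.014] ztop 0.052
   z -0.005 0.007 67 mid [ 6.257e-01 -3.314e-01  5.000e-04] size [0.067 0.07  0.007]
   z 0.007 0.02 466 mid [ 0.6231 -0.3285  0.0141] size [0.065 0.062 0.011]
   z 0.02 0.045 21 mid [ 0.6206 -0.3263  0.033 ] size [0.012 0.013 0.023]
   z 0.045 0.06 43 mid [ 0.6226 -0.3285  0.0532] size [0.016 0.016 0.008]
orange 451 px 258 284 221 247 med [ 0.486 -0.171  0.067] ztop 0.074
   z 0.007 0.02 22 mid [ 0.4889 -0.1708  0.0111] size [0.061 0.059 0.005]
   z 0.045 0.06 116 mid [ 0.4861 -0.1745  0.0534] size [0.038 0.042 0.013]
   z 0.06 0.09 313 mid [ 0.4858 -0.1718  0.0679] size [0.055 0.057 0.016]
greyrec 725 px 253 292 217 266 med [ 0.479 -0.172  0.025] ztop 0.05
   z -0.005 0.007 88 mid [ 0.4718 -0.1728  0.0014] size [0.116 0.093 0.011]
   z 0.007 0.02 205 mid [ 0.4857 -0.1718  0.0131] size [0.087 0.09  0.012]
   z 0.02 0.045 193 mid [ 0.4697 -0.1714  0.0326] size [0.104 0.072 0.025]
   z 0.045 0.06 237 mid [ 0.4856 -0.172   0.0492] size [0.081 0.079 0.008]
funnel 715 px 361 393 231 260 med [ 0.459 -0.402  0.069] ztop 0.1
[... 1145 characters left out ...]
.3857 -0.3003  0.014 ] size [0.059 0.06  0.009]
bottles 417 px 388 415 189 225 med [ 0.544 -0.462  0.057] ztop 0.096
   z 0.02 0.045 53 mid [ 0.5494 -0.4567  0.0376] size [0.068 0.026 0.015]
   z 0.045 0.06 166 mid [ 0.55   -0.4662  0.0526] size [0.071 0.044 0.014]
   z 0.06 0.09 150 mid [ 0.5497 -0.466   0.075 ] size [0.06  0.035 0.029]
   z 0.09 0.13 42 mid [ 0.5504 -0.4675  0.0948] size [0.048 0.025 0.009]
cup 337 px 376 400 296 315 med [ 0.324 -0.429  0.032] ztop 0.05
   z 0.007 0.02 102 mid [ 0.3261 -0.4238  0.0151] size [0.027 0.032 0.01 ]
   z 0.02 0.045 155 mid [ 0.3284 -0.4247  0.0325] size [0.037 0.038 0.025]
   z 0.045 0.06 78 mid [ 0.3263 -0.4263  0.0487] size [0.039 0.04  0.007]
```

View pics/crop.png

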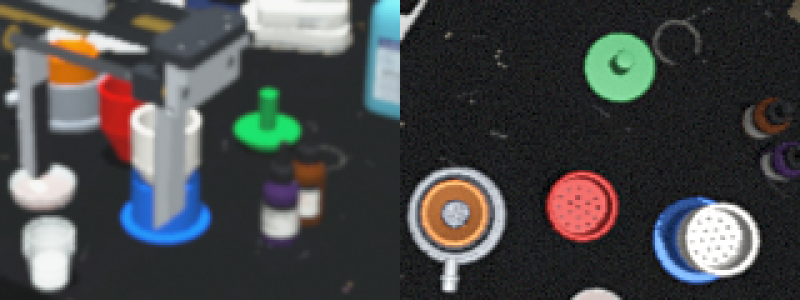

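The candidates for the cover are the green disc with an upright knob at top (338,177) / scene (321,235), the red item at (322,233) and the white jar at (470,280). Only the first has the described colour and shape: disc 65 mm across, top at about 14 mm, knob top at about 53 mm. The crop confirms it. The white funnel in the blue holder is at (377,246), with its rim at about 0.105 m. The red funnel at (322,233) is the look-alike.

I'll move above the funnel next, at the same height.

```bash
python3 -m pendant '[0.026,-0.013,0,0, 0.053,-0.026,0,0, 0.079,-0.039,0,0, 0.105,-0.051,0,0, 0.131,-0.064,0,0]' 0 && python3 -m pendant '[0.026,-0.013,0,0, 0.053,-0.026,0,0, 0.079,-0.039,0,0, 0.105,-0.051,0,0, 0.132,-0.064,0,0]' 0 && python3 -m pendant '[0,0,0,0,0,0,0,0]'
python3 - <<'E'
from h import *
s=get_state();d=get_image('wrist');np.savez('w1.npz',**d);save(d['frame'],'w1.png')
print(np.round(d['T_tool_cam'],3).tolist(),d['camera_matrix'].tolist(),s['time_s'],s['eef_pos'])
T=wristT(s,d);P=cloud(d,T);z=P[...,2];ok=d['range_z']>0
f=cv2.cvtColor(d['frame'],cv2.COLOR_RGB2HSV);m=ok&(f[...,2]>110)&(f[...,1]<60)&(z>.098)&(z<.115)&(np.hypot(P[...,0]-.459,P[...,1]+.396)<.05)
q=P[m];print(len(q),q.min(0),q.max(0),(q.min(0)+q.max(0))/2,np.median(q,0))
E
```

```text
time_s: 0.6
eef_pos: [0.3646, -0.5068, 0.2052]
orientation: [[0.917, 0.399, -0.0], [0.399, -0.917, 0.0], [-0.0, -0.001, -1.0]]
contact_force: [1.2, 0.1, 0.6]
opening: 0.999
time_s: 1.1
eef_pos: [0.46, -0.3955, 0.2052]
orientation: [[0.917, 0.399, -0.0], [0.399, -0.917, 0.0], [-0.0, -0.0, -1.0]]
contact_force: [0.2, -0.4, 0.9]
opening: 1.0
time_s: 1.3
eef_pos: [0.4596, -0.3961, 0.2052]
orientation: [[0.916, 0.4, -0.001], [0.4, -0.916, 0.0], [-0.0, -0.0, -1.0]]
contact_force: [-0.0, -0.4, 0.2]
opening: 1.001
[[-0.0, 0.967, 0.255, 0.075], [1.0, 0.0, -0.001, -0.002], [-0.001, 0.255, -0.967, -0.18], [0.0, 0.0, 0.0, 1.0]] [[301.55771306681214, 0.0, 277.02944299524495], [0.0, 301.55771306681214, 209.80965182199995], [0.0, 0.0, 1.0]] 1.3 [ 0.45960798 -0.39608144  0.20522081]
885 [ 0.43052676 -0.42473039  0.09800422] [ 0.48973149 -0.36580753  0.10697076] [ 0.46012912 -0.39526896  0.10248749] [ 0.45863069 -0.39523049  0.10459765]
```

```bash
python3 -m pendant '[0.001,-0.0005,0.03,0, 0.001,-0.0005,0.06,0, 0.001,-0.0005,0.09,0, 0.001,-0.0005,0.115,0, 0.001,-0.0005,0.13,0]' && python3 -m pendant '[0,0,0.006,0,0,0,0.009,0,0,0,0.009,0]' && python3 -m pendant '[0,0,0,0,0,0,0,0,0,0,0,0,0,0,0,0,0,0,0,0]' 1 && python3 -m pendant '[0,0,0,0,0,0,0,0,0,0,0,0]'
```

```text
time_s: 1.85
eef_pos: [0.4585, -0.3962, 0.0735]
orientation: [[0.918, 0.398, -0.002], [0.398, -0.918, 0.001], [-0.002, -0.002, -1.0]]
contact_force: [-0.4, 0.2, 0.8]
opening: 1.002
time_s: 2.15
eef_pos: [0.4605, -0.396, 0.067]
orientation: [[0.917, 0.399, 0.001], [0.399, -0.917, -0.0], [0.0, 0.001, -1.0]]
contact_force: [-0.0, -0.3, -0.1]
opening: 1.003
time_s: 2.65
eef_pos: [0.4606, -0.3962, 0.0669]
orientation: [[0.917, 0.399, 0.001], [0.399, -0.917, -0.001], [0.0, 0.001, -1.0]]
contact_force: [0.2, -0.9, 1.8]
opening: 0.628
time_s: 2.95
eef_pos: [0.4606, -0.3961, 0.0668]
orientation: [[0.917, 0.399, 0.001], [0.399, -0.917, -0.001], [0.0, 0.001, -1.0]]
contact_force: [1.6, -4.2, 3.2]
opening: 0.633
```

```bash
python3 -m pendant '[0,0,-0.01,0, 0,0,-0.03,0, 0,0,-0.055,0, 0,0,-0.08,0, 0,0,-0.105,0]' && python3 -m pendant '[0.01,-0.02,0,0, 0.025,-0.05,0,0, 0.04,-0.08,0,0, 0.05,-0.1,0,0, 0.055,-0.11,0,0]' && python3 -m pendant '[0,0,0,0,0,0,0,0]'
python3 - <<'E'
from h import *
s=get_state();d=get_image('wrist');np.savez('w2.npz',**d);save(d['frame'],'w2.png')
T=wristT(s,d);P=cloud(d,T);z=P[...,2];ok=d['range_z']>0
f=cv2.cvtColor(d['frame'],cv2.COLOR_RGB2HSV)
m=ok&(f[...,0]<22)&(f[...,0]>4)&(f[...,1]>120)&(f[...,2]>70)&(np.hypot(P[...,0]-.486,P[...,1]+.172)<.05)
q=P[m];print(len(q))
if len(q):
    zt=np.percentile(q[:,2],90);r=q[q[:,2]>zt-.004];print(zt,np.percentile(q[:,2],[50,80,95,99]),r.min(0),r.max(0),(r.min(0)+r.max(0))/2,len(r))
g=ok&(f[...,1]<60)&(z>.04)&(z<.054)&(np.hypot(P[...,0]-.486,P[...,1]+.172)<.05);q=P[g];print('grey',len(q),q.min(0),q.max(0),(q.min(0)+q.max(0))/2)
E
```

```text
time_s: 3.45
eef_pos: [0.4597, -0.3947, 0.1724]
orientation: [[0.917, 0.4, -0.001], [0.4, -0.917, 0.001], [-0.001, -0.002, -1.0]]
contact_force: [0.4, 0.0, -0.5]
opening: 0.637
time_s: 3.95
eef_pos: [0.4666, -0.2703, 0.1717]
orientation: [[0.916, 0.401, -0.001], [0.401, -0.916, 0.001], [-0.0, -0.001, -1.0]]
contact_force: [-0.6, -0.0, -0.7]
opening: 0.634
time_s: 4.15
eef_pos: [0.4665, -0.2737, 0.1716]
orientation: [[0.917, 0.399, -0.0], [0.399, -0.917, -0.0], [-0.0, 0.0, -1.0]]
contact_force: [0.7, -0.8, -1.3]
opening: 0.631
2892
0.0731644987429115 [0.06469665 0.07213802 0.07368831 0.07439914] [ 0.45748081 -0.19884296  0.06916826] [ 0.51457032 -0.14217435  0.07570653] [ 0.48602557 -0.17050865  0.0724374 ] 976
grey 1260 [ 0.44592172 -0.21060148  0.04002387] [ 0.52680649 -0.12970736  0.05220442] [ 0.4863641  -0.17015442  0.04611415]
```

View pics/w2.png

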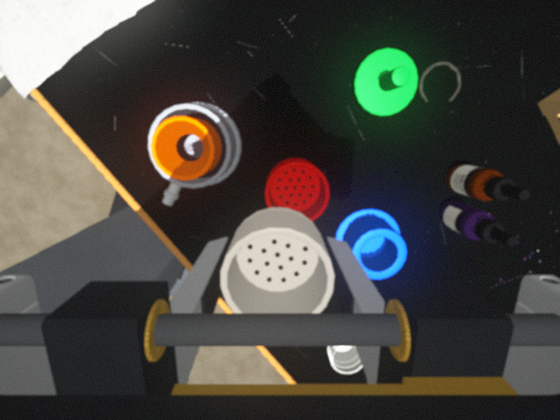

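View: the funnel is held upright in the jaws with its rim at (277,265). Its holder is empty at (372,245), the seat is at (190,145), the red look-alike is at (297,190) and the cover is at (386,82). I measure the seat's top at about 73 mm and the receiver axis at about (0.486, -0.171).

```bash
python3 -m pendant '[0.012,-0.017,0,0, 0.024,-0.035,0,0, 0.036,-0.052,0,0, 0.048,-0.07,0,0, 0.059,-0.0864,0,0]' && python3 -m pendant '[0,0,0,0,0,0,0.015,0,0,0,0.035,0,0,0,0.055,0,0,0,0.068,0]' && python3 -m pendant '[0,0,0,0,0,0,0,0,0,0,0,0]'
```

```text
time_s: 4.7
eef_pos: [0.4864, -0.1704, 0.1714]
orientation: [[0.918, 0.398, -0.0], [0.398, -0.918, 0.0], [-0.0, -0.0, -1.0]]
contact_force: [0.5, 0.2, -0.2]
opening: 0.633
time_s: 5.2
eef_pos: [0.4857, -0.1714, 0.1021]
orientation: [[0.918, 0.398, -0.001], [0.398, -0.918, 0.0], [-0.001, -0.001, -1.0]]
contact_force: [-0.2, -0.6, -1.1]
opening: 0.629
time_s: 5.5
eef_pos: [0.4869, -0.1704, 0.1043]
orientation: [[0.917, 0.399, 0.001], [0.399, -0.917, -0.0], [0.001, 0.001, -1.0]]
contact_force: [-0.9, -0.5, -1.1]
opening: 0.633
```

```bash
python3 -m pendant '[0,0,0.003,0,0,0,0.006,0,0,0,0.009,0,0,0,0.012,0,0,0,0.014,0]' && python3 -m pendant '[0,0,0.001,0,0,0,0.002,0,0,0,0.003,0,0,0,0.003,0]' && python3 -m pendant '[0,0,0.001,0,0,0,0.002,0,0,0,0.002,0]' && python3 -m pendant '[0,0,0.001,0,0,0,0.002,0,0,0,0.002,0]'
```

```text
time_s: 6.0
eef_pos: [0.4863, -0.1699, 0.0892]
orientation: [[0.917, 0.399, -0.0], [0.399, -0.917, 0.0], [-0.0, -0.0, -1.0]]
contact_force: [-0.4, -0.5, -0.7]
opening: 0.634
time_s: 6.4
eef_pos: [0.4865, -0.1701, 0.0865]
orientation: [[0.917, 0.399, 0.0], [0.399, -0.917, -0.0], [0.0, 0.0, -1.0]]
contact_force: [-0.5, -0.5, -1.5]
opening: 0.633
time_s: 6.7
eef_pos: [0.4866, -0.1701, 0.0846]
orientation: [[0.917, 0.399, 0.001], [0.399, -0.917, -0.0], [0.0, 0.0, -1.0]]
contact_force: [1.0, -1.0, 3.0]
opening: 0.629
time_s: 7.0
eef_pos: [0.4867, -0.1701, 0.0827]
orientation: [[0.917, 0.399, 0.001], [0.399, -0.917, -0.0], [0.001, 0.0, -1.0]]
contact_force: [1.1, -0.7, 6.2]
opening: 0.635
```

```bash
python3 -m pendant '[0,0,0.001,0,0,0,0.002,0,0,0,0.002,0]' && python3 -m pendant '[0,0,0.0005,0,0,0,0.0005,0]'
```

```text
time_s: 7.3
eef_pos: [0.4868, -0.1701, 0.0808]
orientation: [[0.917, 0.399, 0.001], [0.399, -0.917, -0.0], [0.001, 0.0, -1.0]]
contact_force: [-0.9, -1.6, 10.0]
opening: 0.63
time_s: 7.5
eef_pos: [0.4868, -0.1701, 0.0804]
orientation: [[0.917, 0.399, 0.001], [0.399, -0.917, -0.0], [0.001, 0.001, -1.0]]
contact_force: [-0.3, -0.9, 10.7]
opening: 0.637
```

```bash
python3 -m pendant '[0,0,0.0002,0,0,0,0.0002,0,0,0,0.0002,0,0,0,0.0002,0,0,0,0.0002,0]' && python3 -m pendant '[0,0,0,0,0,0,0,0,0,0,0,0,0,0,0,0,0,0,0,0]' && python3 -m pendant '[0,0,0,0,0,0,0,0]'
```

```text
time_s: 8.0
eef_pos: [0.4868, -0.1701, 0.0803]
orientation: [[0.917, 0.399, 0.001], [0.399, -0.917, -0.0], [0.001, 0.001, -1.0]]
contact_force: [-1.3, -0.5, 10.4]
opening: 0.637
time_s: 8.5
eef_pos: [0.4868, -0.1701, 0.0803]
orientation: [[0.917, 0.399, 0.001], [0.399, -0.917, -0.0], [0.001, 0.001, -1.0]]
contact_force: [-1.0, -1.0, 10.7]
opening: 0.63
time_s: 8.7
eef_pos: [0.4868, -0.1701, 0.0803]
orientation: [[0.917, 0.399, 0.001], [0.399, -0.917, -0.0], [0.001, 0.001, -1.0]]
contact_force: [0.3, -0.3, 10.9]
opening: 0.633
```

```bash
python3 -m pendant '[0,0,-0.001,0,0,0,-0.002,0,0,0,-0.003,0,0,0,-0.0042,0,0,0,-0.0042,0]' && python3 -m pendant '[0,0,0,0,0,0,0,0]'
```

```text
time_s: 9.2
eef_pos: [0.4866, -0.17, 0.0842]
orientation: [[0.917, 0.399, 0.001], [0.399, -0.917, -0.0], [0.0, 0.0, -1.0]]
contact_force: [0.5, -1.3, 4.2]
opening: 0.635
time_s: 9.4
eef_pos: [0.4864, -0.17, 0.0839]
orientation: [[0.917, 0.399, 0.0], [0.399, -0.917, 0.0], [0.0, -0.0, -1.0]]
contact_force: [-0.3, -1.1, 3.1]
opening: 0.633
```

```bash
python3 -m pendant '[0,0,-0.0007,0,0,0,-0.0007,0]' && python3 -m pendant '[0,0,0,0,0,0,0,0,0,0,0,0,0,0,0,0,0,0,0,0]' 0.05 && python3 -m pendant '[0,0,-0.01,0,0,0,-0.03,0,0,0,-0.055,0,0,0,-0.08,0,0,0,-0.105,0]'  && python3 -m pendant '[-0.01,0,0,0,-0.03,0,0,0,-0.055,0,0,0,-0.06,0,0,0,-0.06,0,0,0]'
python3 - <<'E'
from h import *
s=get_state();d=get_image('wrist');np.savez('w3.npz',**d);save(d['frame'],'w3.png')
T=wristT(s,d);P=cloud(d,T);z=P[...,2];ok=d['range_z']>0
f=cv2.cvtColor(d['frame'],cv2.COLOR_RGB2HSV)
R=np.hypot(P[...,0]-.487,P[...,1]+.17)
m=ok&(f[...,2]>110)&(f[...,1]<60)&(z>.113)&(z<.135)&(R<.045)
q=P[m];print('rim',len(q),q.min(0),q.max(0),(q.min(0)+q.max(0))/2)
A=np.c_[q[:,:2]-q[:,:2].mean(0),np.ones(len(q))];print('plane',np.linalg.lstsq(A,q[:,2],rcond=None)[0])
m=ok&(f[...,0]<22)&(f[...,0]>4)&(f[...,1]>120)&(f[...,2]>70)&(R<.05);print('seat top',np.percentile(P[m][:,2],[90,95,99]))
g=ok&(f[...,0]>40)&(f[...,0]<90)&(f[...,1]>100)&(np.hypot(P[...,0]-.623,P[...,1]+.328)<.06)
for lo,hi in((.008,.02),(.047,.06)):
    q=P[g&(z>lo)&(z<hi)];
    if len(q): print('cover',lo,len(q),(q.min(0)+q.max(0))/2,np.ptp(q,axis=0))
E
```

```text
time_s: 9.6
eef_pos: [0.4863, -0.17, 0.0847]
orientation: [[0.917, 0.399, -0.0], [0.399, -0.917, 0.0], [-0.0, -0.0, -1.0]]
contact_force: [1.5, -1.4, 3.0]
opening: 0.635
time_s: 10.1
eef_pos: [0.4863, -0.17, 0.0846]
orientation: [[0.917, 0.399, -0.0], [0.399, -0.917, 0.0], [-0.0, -0.0, -1.0]]
contact_force: [-0.2, -0.6, 0.1]
opening: 0.946
time_s: 10.6
eef_pos: [0.4863, -0.1699, 0.1915]
orientation: [[0.917, 0.399, 0.001], [0.399, -0.917, 0.0], [0.0, 0.0, -1.0]]
contact_force: [-0.1, -1.4, -0.7]
opening: 0.955
time_s: 11.1
eef_pos: [0.4296, -0.1946, 0.1893]
orientation: [[0.918, 0.398, -0.001], [0.398, -0.918, 0.0], [-0.001, -0.0, -1.0]]
contact_force: [-0.1, 0.2, -0.6]
opening: 0.949
rim 1314 [ 0.45561179 -0.19862325  0.11300462] [ 0.51489318 -0.13941766  0.12521481] [ 0.48525248 -0.16902045  0.11910972]
plane [0.01518072 0.00456737 0.12212782]
seat top [0.31573381 0.31602962 0.31643685]
cover 0.008 2445 [ 0.62398406 -0.32649896  0.01552031] [0.0649805  0.06558642 0.00884755]
cover 0.047 368 [ 0.62365844 -0.32640032  0.05236988] [0.01751159 0.01824985 0.01061886]
```

View pics/w3.png

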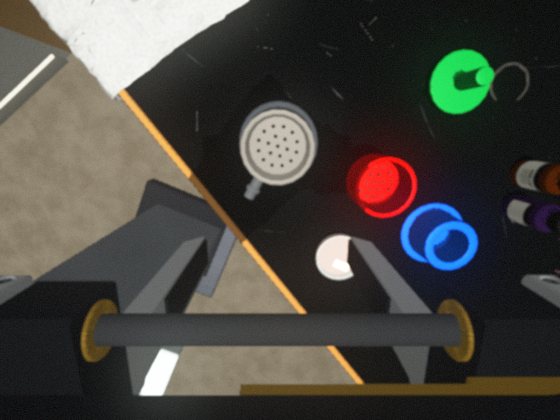

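The funnel stands upright in the receiver at (278,145): its rim is at 0.122 m where I expected 0.123, with about 1° of slope. The cover is at (460,82), and the red funnel and bottles are untouched. Moving above the cover.

```bash
python3 -m pendant '[0.015,0.025,0,0,0.03,0.05,0,0,0.045,0.075,0,0,0.06,0.1,0,0,0.075,0.12,0,0]' 0.3 && python3 -m pendant '[0.015,0.025,0,0,0.03,0.05,0,0,0.045,0.075,0,0,0.049,0.079,0,0,0.049,0.079,0,0]' && python3 -m pendant '[0,0,0,0,0,0,0,0,0,0,0,0]'
python3 - <<'E'
from h import *
s=get_state();d=get_image('wrist');np.savez('w4.npz',**d)
T=wristT(s,d);P=cloud(d,T);z=P[...,2];ok=d['range_z']>0
f=cv2.cvtColor(d['frame'],cv2.COLOR_RGB2HSV)
g=ok&(f[...,0]>40)&(f[...,0]<90)&(f[...,1]>100)&(np.hypot(P[...,0]-.623,P[...,1]+.328)<.06)
for lo,hi in((.008,.02),(.049,.06)):
    q=P[g&(z>lo)&(z<hi)];c=(q.min(0)+q.max(0))/2
    print('cover',lo,len(q),c,np.ptp(q,axis=0),np.median(q,0),'tool shift',np.array(s['orientation']).T@(c-s['eef_pos']))
E
```

```text
time_s: 11.65
eef_pos: [0.5494, -0.2746, 0.189]
orientation: [[0.917, 0.4, -0.0], [0.4, -0.917, 0.0], [-0.0, -0.001, -1.0]]
contact_force: [-0.5, 0.4, -0.5]
opening: 0.704
time_s: 12.15
eef_pos: [0.6251, -0.3263, 0.1884]
orientation: [[0.917, 0.4, -0.001], [0.4, -0.917, 0.001], [-0.001, -0.001, -1.0]]
contact_force: [-1.3, 0.5, -0.5]
opening: 0.699
time_s: 12.45
eef_pos: [0.6241, -0.3265, 0.1901]
orientation: [[0.917, 0.4, 0.0], [0.4, -0.917, 0.0], [0.0, 0.0, -1.0]]
contact_force: [0.0, -0.5, 0.2]
opening: 0.703
cover 0.008 1977 [ 0.62479025 -0.32693708  0.01594353] [0.06428803 0.06508899 0.00809873] [ 0.6280683  -0.32464428  0.01509657] tool shift [0.00039376 0.00064188 0.17412706]
cover 0.049 217 [ 0.62449346 -0.32681092  0.05329426] [0.01684578 0.01742674 0.00758152] [ 0.62483138 -0.32642768  0.05499448] tool shift [0.00018054 0.000411   0.13677626]
```

```bash
python3 -m pendant '[0.0003,0.0005,0.03,0,0.0003,0.0005,0.065,0,0.0003,0.0005,0.1,0,0.0003,0.0005,0.135,0,0.0003,0.0005,0.155,0]' && python3 -m pendant '[0,0,0.008,0,0,0,0.014,0,0,0,0.014,0,0,0,0.014,0]' && python3 -m pendant '[0,0,0,0,0,0,0,0,0,0,0,0,0,0,0,0,0,0,0,0]' 1 && python3 -m pendant '[0,0,0,0,0,0,0,0,0,0,0,0]'
```

```text
time_s: 13.0
eef_pos: [0.6236, -0.3265, 0.0321]
orientation: [[0.917, 0.399, -0.002], [0.399, -0.917, 0.001], [-0.002, -0.002, -1.0]]
contact_force: [-0.7, -0.2, 1.3]
opening: 0.699
time_s: 13.4
eef_pos: [0.6256, -0.3275, 0.022]
orientation: [[0.917, 0.399, 0.002], [0.399, -0.917, -0.001], [0.001, 0.001, -1.0]]
contact_force: [-0.4, 0.0, -0.0]
opening: 0.702
time_s: 13.9
eef_pos: [0.625, -0.3272, 0.0208]
orientation: [[0.917, 0.399, 0.0], [0.399, -0.917, 0.0], [0.0, 0.0, -1.0]]
contact_force: [0.7, 0.6, 0.3]
opening: 0.309
time_s: 14.2
eef_pos: [0.6249, -0.3272, 0.0207]
orientation: [[0.917, 0.399, -0.0], [0.399, -0.917, 0.0], [-0.0, -0.0, -1.0]]
contact_force: [-0.2, -1.0, -0.3]
opening: 0.187
```

```bash
python3 -m pendant '[0,0,0,0,0,0,-0.01,0,0,0,-0.04,0,0,0,-0.075,0,0,0,-0.11,0]' && python3 -m pendant '[0,0,-0.03,0,0,0,-0.05,0,0,0,-0.05,0]' && python3 -m pendant '[-0.006,-0.02,0,0,-0.016,-0.05,0,0,-0.026,-0.08,0,0,-0.036,-0.11,0,0,-0.045,-0.14,0,0]' && python3 -m pendant '[-0.006,-0.02,0,0,-0.013,-0.04,0,0,-0.0194,-0.0595,0,0,-0.0194,-0.0595,0,0,-0.0194,-0.0595,0,0]' && python3 -m pendant '[0,0,0,0,0,0,0,0]'
python3 - <<'E'
from h import *
s=get_state();d=get_image('wrist');np.savez('w5.npz',**d);save(d['frame'],'w5.png')
T=wristT(s,d);P=cloud(d,T);z=P[...,2];ok=d['range_z']>0
f=cv2.cvtColor(d['frame'],cv2.COLOR_RGB2HSV)
g=ok&(f[...,0]>40)&(f[...,0]<90)&(f[...,1]>100)
q=P[g&(z>.155)&(z<.2)];print('disc',len(q),np.percentile(q,[1,50,99],axis=0))
k=q[abs(q[:,2]-np.median(q[:,2]))<.006];A=np.c_[k[:,:2]-k[:,:2].mean(0),np.ones(len(k))];print(np.linalg.lstsq(A,k[:,2],rcond=None)[0],(k.min(0)+k.max(0))/2,np.ptp(k,axis=0))
E
```

```text
time_s: 14.7
eef_pos: [0.6248, -0.3271, 0.1325]
orientation: [[0.917, 0.399, -0.0], [0.399, -0.917, 0.0], [-0.0, -0.0, -1.0]]
contact_force: [0.5, 0.0, -0.6]
opening: 0.188
time_s: 15.0
eef_pos: [0.6264, -0.3279, 0.185]
orientation: [[0.917, 0.399, 0.005], [0.399, -0.917, -0.002], [0.004, 0.004, -1.0]]
contact_force: [0.2, 0.6, -1.5]
opening: 0.186
time_s: 15.5
eef_pos: [0.5264, -0.2159, 0.1802]
orientation: [[0.917, 0.399, -0.001], [0.399, -0.917, 0.0], [-0.001, -0.001, -1.0]]
contact_force: [0.2, 1.1, -1.2]
opening: 0.186
time_s: 16.0
eef_pos: [0.4862, -0.1701, 0.1808]
orientation: [[0.917, 0.4, 0.0], [0.4, -0.917, -0.0], [0.0, 0.0, -1.0]]
contact_force: [0.0, 0.1, -1.5]
opening: 0.184
time_s: 16.2
eef_pos: [0.4865, -0.1706, 0.1805]
orientation: [[0.917, 0.399, -0.0], [0.399, -0.917, 0.0], [-0.0, -0.0, -1.0]]
contact_force: [0.1, -0.2, -0.7]
opening: 0.182
disc 3848 [[ 0.45612853 -0.19942558  0.17332119]
 [ 0.49820222 -0.16326365  0.17511937]
 [ 0.51610013 -0.13809271  0.198001  ]]
[-0.00068432 -0.00220429  0.17509286] [ 0.48493613 -0.16926189  0.1767031 ] [0.06458681 0.0647622  0.00878338]
```

View pics/w5.png

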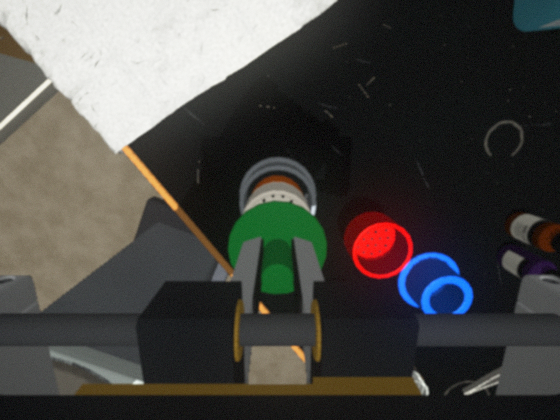

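The cover is held level (disc slope under 0.3°), and its disc centre agrees with the funnel rim centre within 0.5 mm in the same camera. The expected descent to seating is 47 mm.

```bash
python3 -m pendant '[0,0,0.012,0,0,0,0.024,0,0,0,0.032,0,0,0,0.036,0,0,0,0.036,0]' && python3 -m pendant '[0,0,0.002,0,0,0,0.004,0,0,0,0.006,0,0,0,0.008,0,0,0,0.008,0]' && python3 -m pendant '[0,0,0.001,0,0,0,0.002,0,0,0,0.002,0]'
```

```text
time_s: 16.75
eef_pos: [0.4858, -0.1699, 0.1438]
orientation: [[0.917, 0.399, -0.001], [0.399, -0.917, 0.0], [-0.001, -0.001, -1.0]]
contact_force: [0.0, 0.2, 0.6]
opening: 0.184
time_s: 17.25
eef_pos: [0.4862, -0.17, 0.1365]
orientation: [[0.917, 0.399, -0.0], [0.399, -0.917, 0.0], [-0.0, -0.0, -1.0]]
contact_force: [-0.2, 0.6, -0.9]
opening: 0.186
time_s: 17.55
eef_pos: [0.4862, -0.17, 0.1346]
orientation: [[0.917, 0.399, -0.0], [0.399, -0.917, 0.0], [-0.0, -0.0, -1.0]]
contact_force: [-0.2, 0.0, -0.5]
opening: 0.189
```

```bash
python3 -m pendant '[0,0,0.0007,0,0,0,0.0015,0,0,0,0.0015,0]' && python3 -m pendant '[0,0,0.0005,0,0,0,0.0005,0]'
```

```text
time_s: 17.85
eef_pos: [0.4864, -0.1701, 0.1333]
orientation: [[0.917, 0.399, 0.0], [0.399, -0.917, -0.0], [0.0, 0.0, -1.0]]
contact_force: [0.0, 0.6, 1.8]
opening: 0.187
time_s: 18.05
eef_pos: [0.4864, -0.1701, 0.1328]
orientation: [[0.917, 0.399, 0.0], [0.399, -0.917, -0.0], [0.0, 0.0, -1.0]]
contact_force: [0.5, -0.9, 2.9]
opening: 0.191
```

The cover makes contact at TCP 0.133 as predicted, with about 3 N. Releasing and retreating upwards.

```bash
python3 -m pendant '[0,0,0,0,0,0,0,0,0,0,0,0,0,0,0,0]' 0.5 && python3 -m pendant '[0,0,-0.01,0,0,0,-0.03,0,0,0,-0.055,0,0,0,-0.08,0,0,0,-0.1,0]' && python3 -m pendant '[-0.01,0,0,0,-0.03,0,0,0,-0.05,0,0,0,-0.07,0,0,0,-0.08,0,0,0]' && python3 -m pendant '[0,0,0,0,0,0,0,0,0,0,0,0]'
python3 - <<'E'
from h import *
s=get_state();d=get_image('wrist')
T=wristT(s,d);P=cloud(d,T);z=P[...,2];ok=d['range_z']>0
f=cv2.cvtColor(d['frame'],cv2.COLOR_RGB2HSV)
g=ok&(f[...,0]>40)&(f[...,0]<90)&(f[...,1]>100)
k=P[g&(z>.118)&(z<.134)];A=np.c_[k[:,:2]-k[:,:2].mean(0),np.ones(len(k))];print('disc',len(k),np.linalg.lstsq(A,k[:,2],rcond=None)[0],(k.min(0)+k.max(0))/2,np.ptp(k,axis=0),np.median(k,0))
e=get_image('scene');t=get_image('top')
a=cv2.resize(e['frame'][170:290,190:350],None,fx=2.5,fy=2.5,interpolation=3);b=cv2.resize(t['frame'][150:270,250:410],None,fx=2.5,fy=2.5,interpolation=3)
c=d['frame'][0:225,130:430];c=cv2.resize(c,(400,300))
save(np.vstack([np.hstack([a,b]),np.hstack([c,0*c])]),'end.png')
E
```

```text
time_s: 18.45
eef_pos: [0.4862, -0.17, 0.1326]
orientation: [[0.917, 0.399, -0.0], [0.399, -0.917, 0.0], [-0.0, -0.0, -1.0]]
contact_force: [0.7, 0.3, 0.2]
opening: 0.482
time_s: 18.95
eef_pos: [0.4865, -0.1701, 0.2349]
orientation: [[0.917, 0.399, 0.001], [0.399, -0.917, -0.0], [0.001, 0.001, -1.0]]
contact_force: [-0.0, 0.5, -0.2]
opening: 0.501
time_s: 19.45
eef_pos: [0.41, -0.2029, 0.232]
orientation: [[0.918, 0.398, -0.002], [0.398, -0.918, 0.0], [-0.001, -0.001, -1.0]]
contact_force: [0.3, 0.5, 0.2]
opening: 0.503
time_s: 19.75
eef_pos: [0.4134, -0.2016, 0.2326]
orientation: [[0.917, 0.4, -0.0], [0.4, -0.917, 0.0], [0.0, -0.0, -1.0]]
contact_force: [-1.0, 0.8, -1.2]
opening: 0.502
disc 3772 [0.00451253 0.00066937 0.12834817] [ 0.48519669 -0.16923924  0.12817397] [0.06517746 0.06529046 0.0051765 ] [ 0.48630908 -0.16882014  0.12835284]
```

View pics/end.png

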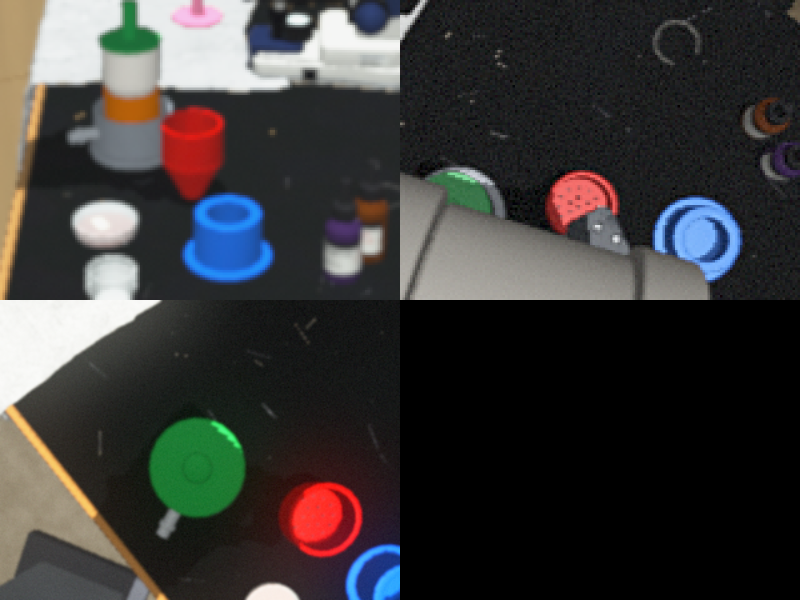

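The final picture shows the green cover square on the white funnel in the orange seat (scene crop, about (130,60)). Its disc top is at 0.128 m as predicted and level within 0.3°. The red funnel, dish and bottles are unmoved, and the gripper is clear.

```bash
python3 -c "
from rig import hand_in;print(hand_in())"
```

```text
the job is handed in; nothing more can be done
None
```

The funnel is nested upright in the receiver's orange seat with the green cover on it, and the job was handed in at about 20 s of the 72 s allowed.

- **Funnel:** I took the white funnel from the blue holder and lowered it into the seat. It made contact where the measured seat top of about 73 mm predicted.
- **Joint:** I pushed for about 1.2 s at a wrist reading of 10.4–10.9 N. With the funnel's weight, that puts about 12 N on the seat, and no reading went above that.
- **Cover:** I lowered it until it made contact at the expected height (about 3 N), then released it and moved the gripper clear.
- **Last checks:** After I let go, the funnel's rim was at 0.122 m (expected 0.123), with a fitted slope of about 1°. The cover's disc top was at 0.128 m as predicted, level within 0.3°, and within about 1 mm of the funnel's axis.
- **Other items:** In the last pictures the bottles, petri dish and red look-alike looked untouched.

One reading failed: the seat height could not be re-measured after nesting. The colour filter picked up other things in view, and the funnel largely hid the orange sleeve. No other checks disagreed.

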